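# Eject a stuck filter cartridge into a catch box

## Task

A filter cartridge is stuck in the clear tube of the holder, and the catch box has fallen over. Stand the catch box upright on the worktop, open side up, under the plain end of the tube; then push the ejector rod in through the flanged end so that the cartridge comes out of the plain end and drops straight into the box, not onto the worktop. Draw the rod out again, lay it flat on the worktop, and do not disturb the bottles, beaker and cylinder standing around.

Things in the scene. Friction and masses are not known exactly. Their poses are not given: they have to be found in the camera images.
- bore_mid (a point): Middle of the bore of the fixed holder: a level clear tube 110 mm long, 45 mm outer, 37 mm inner diameter, axis 112 mm above the worktop, on an aluminium foot 80 mm (along the tube) x 90 x 10 mm below this point. x runs along the bore from the flanged end (steel flange 62 mm in diameter, 7 mm thick, 37 mm opening, face at x = -55 mm) to the plain end (x = +55 mm); z is up.
- bore_exit (a point): Centre of the tube's plain end face, 55 mm along x from bore_mid; same axes.
- plunger_nose (a point): Lowest point of a sprung steel pin with a round nose, set in the top of the tube half-way along; it presses on the cartridge. The nose is about 14 mm above the bore axis (13 mm when the cartridge is gone) and gives way upwards by up to 5 mm; the pin's black knob ends 48 mm above the bore axis.
- cartridge_center (a point): Centre of the stuck cartridge: a white plastic cylinder 32 mm in diameter, 60 mm long, grey end bands, about 0.06 kg, lying in the tube about 2.5 mm below the bore axis; x is its length axis, pointing to the plain end at the start. The spring plunger clamps it: moving it takes roughly 5 to 10 N.
- box_center (a point): Centre of the catch box, a loose open box of plain grey plastic, 0.15 kg, walls 4 mm: 70 mm tall (its x axis, pointing from the bottom out of the open side), 60 mm wide (y), 80 mm long (z). At the start it lies on one of its 70 x 60 mm sides: x (the mouth) is level and z points up. Standing upright its x points up and this point is 35 mm above the worktop.
- rod_handle (a point): Centre of the black ribbed handle of the ejector rod, 60 mm long (x), 22 mm wide (y), 24 mm tall (z); at the start the rod lies flat on the worktop, so this point is 12 mm high. x points along the rod to its head. In front of the handle there is a steel shaft 12 mm in diameter, ending in a chamfered head 24 mm in diameter. The rod is 200 mm long in all, 0.16 kg, heaviest in the handle.
- rod_tip (a point): Centre of the front face of the rod's head, 170 mm along x from rod_handle, on the rod's axis; same axes.
- cylinder: Bystander: measuring cylinder standing upright, 246 mm tall, hexagonal foot 66 mm across; origin at the middle of its underside, z up.
- bottle: Bystander: white wash bottle with a bent spout, standing, 65 mm in diameter, 204 mm tall (the spout at the top reaches 58 mm to its -y side; the body stands 25 mm to its +y side); origin at the underside, z up.
- beaker: Bystander: clear beaker standing, 90 mm wide, 94 mm tall; origin at the middle of its underside, z up.
- dropper: Bystander: small brown dropper bottle standing, 25 mm in diameter, 66 mm tall; origin at the middle of its underside, z up.

How it is judged:
By the outcome, as a careful person would: the job done as asked, in the order asked, and still so for the second after the job is handed in, with the robot touching nothing.
It also fails if it takes over 61 s, if anything falls off the work surface, if the arm or the gripper's body presses on something with over 40 N, if the wrist force passes 120 N, or if a joint passes its speed limit or range.

## Robot

A 7-joint arm with a two-finger parallel gripper is mounted at the origin on a cart in front of the work surface, level with it; the furniture and walls round the work are solid. World frame = base frame: x ahead of the robot, y to its left, z up, the work surface at z = 0. Lengths are in m, angles in rad, forces in N, time in s.
With the tool pointing down it reaches from about 0.35 to 0.9 m from the base axis. Payload 8.1 kg.
Tool frame: the origin (TCP) lies between the finger pads; the fingertips stand 17 mm ahead of it and the grasp point (between the pads) lies 2 mm behind it; z points along the fingers, y is the line along which they close (so a half turn about z gives the same grasp; the last joint's range is limited). The gripper opens to 92 mm and grips with 3 to 60 N. Pads are 19 mm wide; open, the fingers measure 130 mm over their backs; the gripper's body (75 mm by 190 mm) begins 47 mm behind the grasp point.
Start: joints at [1.216, 0.434, 0.025, 1.573, -0.012, 1.134, -0.075], TCP at [0.156, -0.605, 0.244] pointing down, gripper open.
Joint ranges: [-2.62, 2.62], [-0.44, 2.09], [-1.27, 1.32], [0.08, 2.57], [-1.32, 4.46], [0.12, 2], [-2.74, 2.74]. Speed limits (rad/s): [2.22, 2.22, 3.01, 3.01, 3.14, 3.14, 3.14].

## Interface

Orientations are given as a rotation vector (axis times angle).
In Python, from cell import observe, get_image, calibration, sign_off, look_for, regions_of, landmark_of gives the robot as it stands.
- The arm moves only by the tool jog_arm, never from a script. Its argument "plan" is a list of rows, each an object with "offset": the shift along the tool's x, y, z normalised to -1 to 1, where 1 is 0.15 m, a list of three; "twist": the turn, a rotation vector about the tool's x, y, z normalised to -1 to 1, where 1 is 2 pi rad, a list of three; "fingers": the gripper command: -1 is shut, 1 is fully open, values between are in proportion. In form: [{"offset": [x, y, z], "twist": [ax, ay, az], "fingers": fingers}, ...]. A call has 1 to 20 rows; each row is the pose to reach, as a shift and turn from the pose commanded when the call began, along the tool's axes at that moment, turning the shorter way round; what a row does not reach only later rows make up. A row lasts 1/8 s, in which the tool goes at most 62.5 mm and 10.7 degrees, less where a joint would pass 70% of its speed; a pose out of reach is approached as far as the arm can. A call with a number of a shift or a turn outside -1 to 1 is refused whole. A call with a gripper value outside its range is refused whole. The fingers move at their own pace and stop on an object; "newtons" is the grip in N (left out, the last holds). Time passes only in rows, so rows that repeat a pose let the fingers close. It gives the time, the measured TCP pose, the force, the opening and the grip force at its end, in the units of the state.
- observe(): the state, without advancing time (a new reading comes with each control period).
- get_image(name): name is "scene" or "top" or "wrist"; returns the picture (480x640x3 uint8, red, green, blue); there is no depth.
- calibration(name): a dict with "fov_y" (degrees; the focal length in pixels is half the picture's height over the tangent of half this angle, whatever the lens; pixels are square), "cx", "cy" (the principal point, pixels), "k1" (the pictures are not rectified: a ray, as slopes to the right and down, at radius r is drawn at 1 + k1 r^2 times it, then the intrinsics apply), "position" and "attitude" of the camera in the world. Camera axes: x right, y down, z forward; pixel columns grow to the right and rows downward; lengths in m; the calibration is good to about 2 mm. A picture is of the moment at which its call begins: read the wrist's pose just before it. calibration takes no time and is no camera call; for the wrist camera it gives the pose at the moment of the call.
- sign_off(): hands the job in; it is judged then, once.
Trained networks look in the newest picture that a camera, given by its name, has taken for a name from the list of things; names that differ only in an ending like _2 or _b are one class to them, and where a whole thing is asked for, a point or a joint stands for the part that bears it (a point fixed in the world has none). Each returns a list of dicts, best first, with "conf" (0 to 1); they miss things now and then, are a little off and sometimes report something else, mostly with a low value. They report only what shows in the picture. A call takes as long as a camera call.
- look_for(thing, camera): "box" ([left, top, width, height] as shares, 0 to 1, of the picture: columns of its width, rows of its height, round what is visible of it).
- regions_of(thing, camera): "region" (480x640 bool, what is visible of it) and "box" ([left, top, width, height] as shares, 0 to 1, of the picture: columns of its width, rows of its height, round what is visible of it).
- landmark_of(thing, camera): "at" ([row, column] as shares, 0 to 1, of the picture: columns of its width, rows of its height: a listed point, or the origin of a listed thing).
The state is a dict: "clock": time; "joints": joint angles; "dq": joint speeds; "joint_efforts": joint torques, N m; "position": TCP position; "ee_rot": TCP orientation; "force": force on the tool from outside, world axes, zero at the start; "ft_torque": the same for the moment, N m; "width": opening from 0.0 (shut) to 1.0 (fully open); "gripper_force": force on a finger pad.
Only numpy, scipy, OpenCV 4.12 (cv2) and the standard library are available. Lean on these libraries where they do the work, as an engineer would, in place of code of your own. Each camera call takes 0.05 s, during which the arm holds its last target. There are 200 camera calls.

## Working session

There is one attempt and no reset: what is moved stays moved. The work goes in short steps, Python scripts to look and compute and a tool call to move; the robot and the scene stay as the last step left them, time stands still between calls to the robot, and variables do not carry over. Pictures are saved under pics/ and viewed, at most 10 in all, crops included, and the job is handed in when it is done.

Besides the shell and the picture viewer there is one more tool, called after "Emit:" as a command line: name --argument value ..., lists and objects as JSON in quotes. jog_arm: Moves the arm, as the interface text tells. Scaled input: -1 to 1 covers 0.15 m each way for a shift and 2 pi rad each way for a turn. Its arguments: {"type":"object","properties":{"plan":{"type":"array","items":{"type":"object","properties":{"offset":{"type":"array","items":{"type":"number","minimum":-1,"maximum":1}},"twist":{"type":"array","items":{"type":"number","minimum":-1,"maximum":1}},"fingers":{"type":"number"}}}},"newtons":{"type":"number"}},"required":["plan"]}

```bash
mkdir -p pics; ls; cat > h.py <<'E'
import numpy as np, cv2
from scipy.spatial.transform import Rotation as R
from cell import *
def rot(a):
    a=np.array(a,float)
    return a if a.shape==(3,3) else (R.from_rotvec(a).as_matrix() if a.size==3 else R.from_quat(a).as_matrix())
def ray(cam,row,col,c=None):
    c=c or calibration(cam); f=240/np.tan(np.radians(c['fov_y'])/2)
    xd=np.array([(col-c['cx'])/f,(row-c['cy'])/f]); x=xd.copy()
    for _ in range(20): x=xd/(1+c['k1']*(x@x))
    d=rot(c['attitude'])@np.array([x[0],x[1],1.]); return np.array(c['position']),d/np.linalg.norm(d)
def onz(cam,row,col,z,c=None):
    p,d=ray(cam,row,col,c); return p+d*(z-p[2])/d[2]
def tri(rays):
    A=sum(np.eye(3)-np.outer(d,d) for p,d in rays); b=sum((np.eye(3)-np.outer(d,d))@p for p,d in rays)
    x=np.linalg.solve(A,b); return x,max(np.linalg.norm(np.cross(x-p,d)) for p,d in rays)
def proj(cam,P,c=None):
    c=c or calibration(cam); f=240/np.tan(np.radians(c['fov_y'])/2)
    q=rot(c['attitude']).T@(np.array(P)-c['position']); s=q[:2]/q[2]; s=s*(1+c['k1']*(s@s)); return np.array([s[1]*f+c['cy'],s[0]*f+c['cx']])
def snap(cam,name):
    im=get_image(cam); cv2.imwrite(f'pics/{name}.png',im[:,:,::-1]); return im
E
python3 - <<'E'
from h import *
np.set_printoptions(precision=4,suppress=True)
print(observe())
for c in ('scene','top','wrist'): print(c,calibration(c)); snap(c,c+'0')
a=cv2.imread('pics/scene0.png');b=cv2.imread('pics/top0.png')
for t in ['bore_mid','bore_exit','plunger_nose','cartridge_center','box_center','rod_handle','rod_tip','cylinder','bottle','beaker','dropper']:
    rs=[]
    for c in ('scene','top'):
        l=landmark_of(t,c)
        if l:
            r,k=l[0]['at'];r*=480;k*=640;rs.append(ray(c,r,k));print(t,c,round(l[0]['conf'],2),round(r),round(k))
    if len(rs)==2: print('   ',*tri(rs))
E
```

```text
pics
{'clock': 0.0, 'joints': array([ 1.2164,  0.4352,  0.025 ,  1.5741, -0.0116,  1.134 , -0.0751]), 'dq': array([-0.0008,  0.0001,  0.0004,  0.0011,  0.0004, -0.0001,  0.    ]), 'joint_efforts': array([ -0.0003, -66.7847,   0.9847, -31.4451,  -0.0605,   0.043 ,
         0.0001]), 'position': array([ 0.1555, -0.6048,  0.2429]), 'ee_rot': array([-3.1152, -0.3941,  0.0005]), 'force': array([-0.228 , -0.4014,  0.0618]), 'ft_torque': array([0.0021, 0.0214, 0.0074]), 'gripper_force': 0.0, 'width': 0.99828214612572}
scene {'fov_y': 48.214173555258284, 'cx': 326.90549268987223, 'cy': 235.84110700361418, 'k1': -0.028349453411744337, 'position': array([0.0762, 0.8704, 0.5682]), 'attitude': array([-0.5398,  2.3786, -1.5251])}
top {'fov_y': 52.684077977848, 'cx': 313.98636928340034, 'cy': 234.5158284216811, 'k1': -0.06978191449103352, 'position': array([ 0.3456, -0.0428,  1.3265]), 'attitude': array([-2.1739,  2.1271, -0.2009])}
wrist {'fov_y': 69.25373152846521, 'cx': 321.18779094426975, 'cy': 245.14967957176444, 'k1': -0.002718351836669248, 'position': array([ 0.2335, -0.5842,  0.3834]), 'at
[... 519 characters left out ...]
2
box_center top 0.86 265 387
    [ 0.476  -0.2752  0.0306] 0.0007546808169993321
rod_handle scene 0.96 364 331
rod_handle top 0.66 290 205
    [0.4026 0.2168 0.0001] 0.0031719745754841414
rod_tip scene 0.68 315 387
rod_tip top 0.74 306 265
    [0.3641 0.0528 0.0108] 0.0037156578665009407
cylinder scene 0.88 233 287
cylinder top 0.8 167 372
    [ 0.7602 -0.2411 -0.0096] 0.000293482681201107
bottle scene 0.98 272 253
bottle top 0.96 178 295
    [ 0.7209 -0.0195 -0.0095] 0.000955280515000764
beaker scene 0.78 218 335
beaker top 0.94 195 424
    [ 0.686  -0.3889 -0.0118] 0.0030488399209391355
dropper scene 0.66 288 396
dropper top 0.52 288 314
    [ 0.4045 -0.0826 -0.0088] 0.0065319445883055645
```

View pics/top0.png

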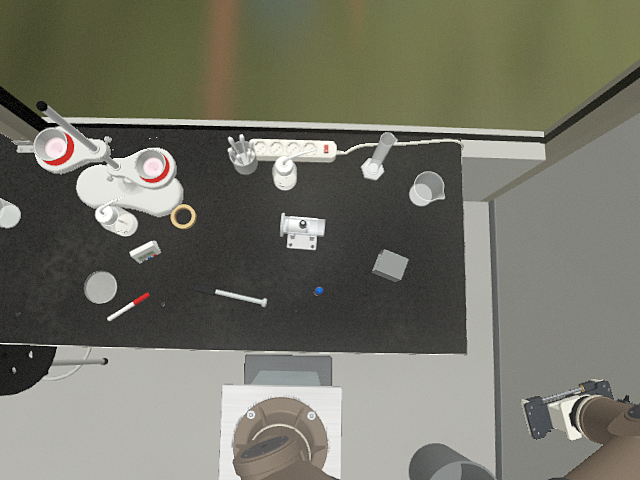

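View pics/scene0.png

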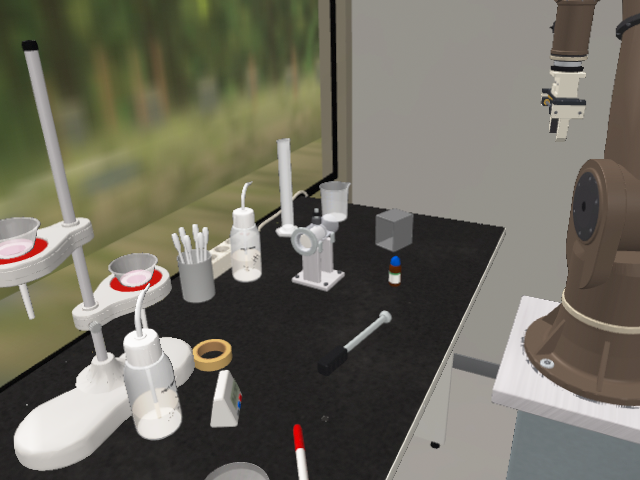

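Top view: the holder is at about (303,225) with its flange to the left (+y). The rod tip is at (265,302), the black handle near (205,291), the box at (390,265), and the blue-capped dropper at (318,291). The scene view agrees, but the box's mouth isn't clear, so I'll bring the wrist camera closer.

```bash
cat >> h.py <<'E'
def to(p,Rm=None):
    o=observe(); R0=rot(o['ee_rot']); Rm=R0 if Rm is None else Rm
    d=R0.T@(np.array(p)-o['position'])/0.15; t=R.from_matrix(R0.T@Rm).as_rotvec()
    print('offset',np.round(d,3),'twist',np.round(t/2/np.pi,4),'rows~',np.linalg.norm(d)*.15/.0625,np.degrees(np.linalg.norm(t))/10.7)
def frame(z,y):
    z=np.array(z,float);z/=np.linalg.norm(z);y=np.array(y,float);y-=z*(y@z);y/=np.linalg.norm(y)
    return np.column_stack([np.cross(y,z),y,z])
E
python3 - <<'E'
from h import *
np.set_printoptions(precision=3,suppress=True)
o=observe();print(rot(o['ee_rot']))
c=calibration('wrist');print(rot(o['ee_rot']).T@rot(c['attitude']), rot(o['ee_rot']).T@(c['position']-o['position']))
to([.36,-.33,.25])
E
```

```text
[[ 0.968  0.249  0.   ]
 [ 0.249 -0.968 -0.   ]
 [ 0.     0.    -1.   ]]
[[ 0.001 -0.955 -0.298]
 [ 1.     0.001  0.001]
 [-0.001 -0.298  0.955]] [ 0.081 -0.001 -0.14 ]
offset [ 1.776 -1.438 -0.042] twist [0. 0. 0.] rows~ 5.486226032259702 0.0
```

Emit:
jog_arm --plan '[{"offset": [0.95,-0.9,0],"twist": [0,0,0],"fingers": 1},{"offset": [0.95,-0.9,0],"twist": [0,0,0],"fingers": 1},{"offset": [0.95,-0.9,0],"twist": [0,0,0],"fingers": 1},{"offset": [0.95,-0.9,0],"twist": [0,0,0],"fingers": 1}]'

```text
clock: 1.75
position: [0.263, -0.4353, 0.2441]
ee_rot: [-3.115, -0.404, -0.002]
force: [0.3, -0.2, 0.4]
width: 1.0
gripper_force: 0.0
```

Emit:
jog_arm --plan '[{"offset": [0.98,-0.25,-0.3],"twist": [0,0,0],"fingers": 1},{"offset": [0.98,-0.25,-0.3],"twist": [0,0,0],"fingers": 1},{"offset": [0.98,-0.25,-0.3],"twist": [0,0,0],"fingers": 1},{"offset": [0.98,-0.25,-0.3],"twist": [0,0,0],"fingers": 1}]'

```text
clock: 2.25
position: [0.3957, -0.3651, 0.2894]
ee_rot: [3.115, 0.401, 0.003]
force: [-0.3, -0.4, 0.6]
width: 1.0
gripper_force: 0.0
```

```bash
python3 - <<'E'
from h import *
np.set_printoptions(precision=4,suppress=True)
c=calibration('wrist');snap('wrist','w1')
for t in ['bore_mid','bore_exit','box_center','dropper']:
    l=landmark_of(t,'wrist')
    for q in l[:1]:
        r,k=q['at'][0]*480,q['at'][1]*640
        print(t,q['conf'],r,k,onz('wrist',r,k,{'bo':.112}.get(t[:2],.04) if t!='box_center' else .04,c))
for q in regions_of('box_center','wrist')[:1]: 
    m=q['region'].astype(np.uint8); k=cv2.findContours(m,0,1)[0]; k=max(k,key=cv2.contourArea); print(cv2.approxPolyDP(k,4,True)[:,0])
print(observe()['position'])
E
```

```text
dropper 0.79 139.824 99.904 [ 0.4106 -0.1153  0.04  ]
[ 0.3918 -0.3671  0.2884]
```

View pics/w1.png

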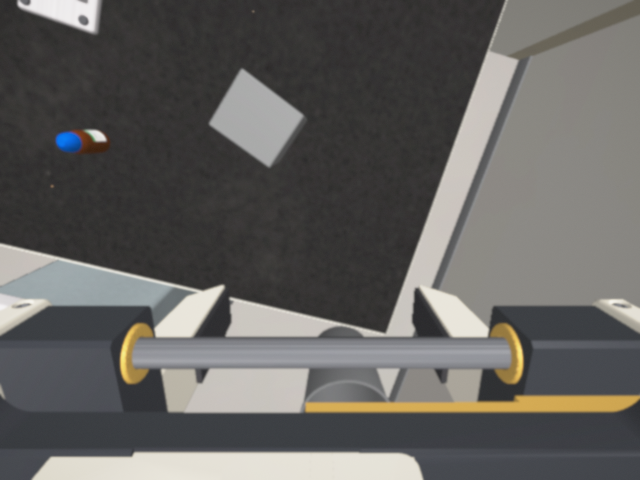

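The wrist view shows the box's top face, with corners at about (241,68), (305,118), (268,166) and (209,124). I still need the mouth's direction, so I'll make enlarged crops.

```bash
python3 - <<'E'
from h import *
np.set_printoptions(precision=4,suppress=True)
s=cv2.imread('pics/scene0.png')[195:260,360:430];w=cv2.imread('pics/w1.png')[55:180,195:320];t=cv2.imread('pics/top0.png')[240:290,365:415]
f=lambda a:cv2.resize(cv2.convertScaleAbs(a,alpha=1.3),(260,260),interpolation=cv2.INTER_CUBIC)
cv2.imwrite('pics/crop1.png',np.hstack([f(s),f(w),f(t)]))
c=calibration('wrist')
P=[onz('wrist',r,k,.08,c) for k,r in [(241,68),(305,118),(268,166),(209,124)]]
for i in range(4): print(P[i],np.linalg.norm(P[i]-P[i-3]),P[i-3]-P[i])
print(np.mean(P,0))
E
```

```text
[ 0.5092 -0.2614  0.08  ] 0.07161368499970559 [-0.0271 -0.0663  0.    ]
[ 0.4821 -0.3277  0.08  ] 0.057694557856225286 [-0.0521  0.0248  0.    ]
[ 0.43   -0.3029  0.08  ] 0.06676646197282499 [0.0243 0.0622 0.    ]
[ 0.4543 -0.2407  0.08  ] 0.05864223057796301 [ 0.0549 -0.0207  0.    ]
[ 0.4689 -0.2832  0.08  ]
```

View pics/crop1.png

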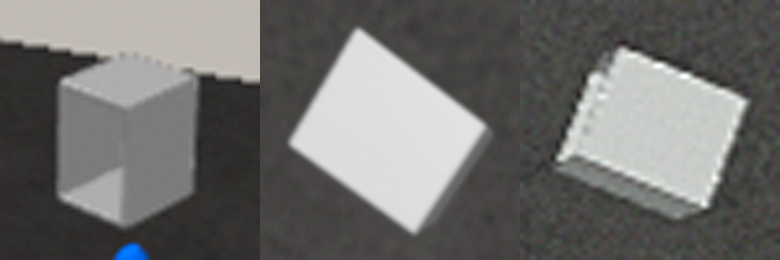

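The crop shows the open mouth facing the scene camera and holder side (+y), so mouth direction m ≈ (0.37, 0.93). My plan is to grasp across the 60 mm width, tilt 90° about the tool's y axis, and set the box down tilted from the outer side. First I'll look at the holder from above.

```bash
python3 - <<'E'
from h import *
to([.45,-.24,.3],frame([0,0,-1],[.929,-.37,0]))
E
```

```text
offset [ 0.585 -0.726 -0.077] twist [-1.0e-04  1.0e-04 -1.5e-01] rows~ 2.2446553335193578 5.046167831722355
```

Emit:
jog_arm --plan '[{"offset": [0.585,-0.726,-0.077],"twist": [0,0,-0.15],"fingers": 1},{"offset": [0.585,-0.726,-0.077],"twist": [0,0,-0.15],"fingers": 1},{"offset": [0.585,-0.726,-0.077],"twist": [0,0,-0.15],"fingers": 1},{"offset": [0.585,-0.726,-0.077],"twist": [0,0,-0.15],"fingers": 1},{"offset": [0.585,-0.726,-0.077],"twist": [0,0,-0.15],"fingers": 1}]'

```text
clock: 3.18
position: [0.4505, -0.2392, 0.3002]
ee_rot: [-2.598, -1.767, 0.001]
force: [-1.0, 0.3, 0.5]
width: 1.0
gripper_force: 0.0
```

Emit:
jog_arm --plan '[{"offset": [0.9,0.1,0],"twist": [0,0,0],"fingers": 1},{"offset": [0.9,0.1,0],"twist": [0,0,0],"fingers": 1},{"offset": [0.9,0.1,0],"twist": [0,0,0],"fingers": 1},{"offset": [0.9,0.1,0],"twist": [0,0,0],"fingers": 1}]'

```text
clock: 3.68
position: [0.515, -0.1194, 0.3]
ee_rot: [-2.602, -1.761, 0.001]
force: [-0.5, -0.7, 0.2]
width: 0.996
gripper_force: 0.0
```

```bash
python3 - <<'E'
from h import *
np.set_printoptions(precision=4,suppress=True)
c=calibration('wrist');im=snap('wrist','w2'); print(observe()['position'],observe()['joints'])
for t in ['bore_mid','bore_exit','plunger_nose','cartridge_center','dropper']:
    for q in landmark_of(t,'wrist')[:1]:
        r,k=q['at'][0]*480,q['at'][1]*640
        print(t,round(q['conf'],2),r,k,onz('wrist',r,k,.0 if t=='dropper' else .112,c))
E
```

```text
[ 0.5146 -0.1206  0.3   ] [ 0.454   0.2686 -0.4112  1.6954  0.1149  1.202  -0.3685]
bore_mid 0.65 130.992 339.392 [ 0.5615 -0.0454  0.112 ]
bore_exit 0.68 184.99200000000002 360.31999999999994 [ 0.5626 -0.0977  0.112 ]
plunger_nose 0.56 127.2 340.928 [ 0.5639 -0.0429  0.112 ]
dropper 0.7 213.792 231.61599999999999 [ 0.4017 -0.0894  0.    ]
```

View pics/w2.png

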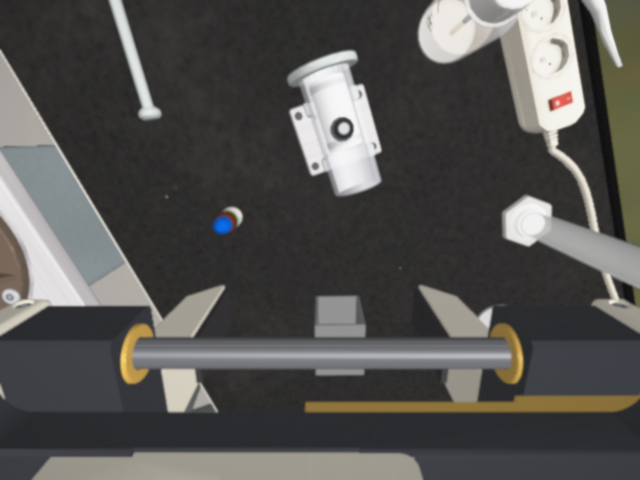

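The wrist view shows the flange centre at (322,68), plunger knob at (342,128), tube end at (360,185), foot bolts at (298,116), (314,167), (359,94) and (375,146), and the dropper at (224,225). The box mouth opens toward the holder.

```bash
python3 - <<'E'
from h import *
np.set_printoptions(precision=4,suppress=True)
c=calibration('wrist')
for n,k,r,z in [('fl',322.5,68,.112),('ex',360,185,.112),('knob',342,128,.16),('b1',298,116,.011),('b2',314,167,.011),('b3',359,94,.011),('b4',375,146,.011)]: print(n,onz('wrist',r,k,z,c))
B=np.array([onz('wrist',r,k,.011,c) for k,r in [(298,116),(314,167),(359,94),(375,146)]]);print(B.mean(0),B[1]-B[0],B[3]-B[2])
print('holder from top cam: knob?',*[onz('top',r,k,z) for r,k,z in [(224,303,.16)]])
# box mouth rim outer edges in this view
print([onz('wrist',r,k,.08,c) for k,r in [(315,324),(365,324)]])
m=np.array([.37,.929,0]);m/=np.linalg.norm(m)
for a in (40,):
    z=-m*np.sin(np.radians(a))+np.array([0,0,-np.cos(np.radians(a))]); F=frame(z,[.929,-.37,0]); g=np.array([.469,-.283,.04])+m*.012+np.array([0,0,.012])
    for s in (.20,.10,0): print(s,g-z*s+z*.002); to(g-z*s+z*.002,F)
    print(F)
E
```

```text
fl [0.5665 0.0065 0.112 ]
ex [ 0.5621 -0.099   0.112 ]
knob [ 0.5616 -0.0452  0.16  ]
b1 [ 0.5281 -0.014   0.011 ]
b2 [ 0.5233 -0.0745  0.011 ]
b3 [ 0.6019 -0.0182  0.011 ]
b4 [ 0.5999 -0.079   0.011 ]
[ 0.5633 -0.0464  0.011 ] [-0.0047 -0.0606  0.    ] [-0.0019 -0.0608  0.    ]
holder from top cam: knob? [ 0.5589 -0.0452  0.16  ]
[array([ 0.4596, -0.2367,  0.08  ]), array([ 0.5139, -0.2586,  0.08  ])]
0.2 [ 0.5205 -0.1536  0.2037]
offset [-0.189  0.119  0.644] twist [-0.0003 -0.111  -0.0008] rows~ 1.6360979860699727 3.7355294876845373
0.1 [ 0.4967 -0.2133  0.1271]
offset [-0.618  0.121  1.155] twist [-0.0003 -0.111  -0.0008] rows~ 3.1566370311484335 3.7355294876845373
0 [ 0.473  -0.273   0.0505]
offset [-1.046  0.123  1.666] twist [-0.0003 -0.111  -0.0008] rows~ 4.729894086849407 3.7355294876845373
[[ 0.2834  0.929  -0.2378]
 [ 0.7117 -0.37   -0.5972]
 [-0.6428  0.     -0.766 ]]
```

```bash
python3 - <<'E'
from h import *
np.set_printoptions(precision=4,suppress=True)
m=np.array([.37,.929,0]);m/=np.linalg.norm(m);a=np.radians(20)
z=-m*np.sin(a)+np.array([0,0,-np.cos(a)]); F=frame(z,[.929,-.37,0]); g=np.array([.471,-.281,.04])+m*.015+np.array([0,0,.010])+z*.002
for s in (.12,): print(g-z*s,g); to(g-z*s,F)
E
```

```text
[ 0.4915 -0.2296  0.1609] [ 0.4763 -0.2677  0.0481]
offset [-0.731  0.129  0.93 ] twist [-0.0001 -0.0555 -0.0008] rows~ 2.855371742271275 1.8664653084008134
```

Emit:
jog_arm --plan '[{"offset": [-0.73,0.13,0.93],"twist": [0,-0.0555,0],"fingers": 1},{"offset": [-0.73,0.13,0.93],"twist": [0,-0.0555,0],"fingers": 1},{"offset": [-0.73,0.13,0.93],"twist": [0,-0.0555,0],"fingers": 1},{"offset": [-0.73,0.13,0.93],"twist": [0,-0.0555,0],"fingers": 1}]'

```text
clock: 4.47
position: [0.4891, -0.2307, 0.1577]
ee_rot: [2.42, 1.631, -0.435]
force: [0.0, 0.6, -0.6]
width: 0.998
gripper_force: 0.0
```

Emit:
jog_arm --plan '[{"offset": [0,0,0.3],"twist": [0,0,0],"fingers": 1},{"offset": [0,0,0.6],"twist": [0,0,0],"fingers": 1},{"offset": [0,0,0.8],"twist": [0,0,0],"fingers": 1},{"offset": [0,0,0.8],"twist": [0,0,0],"fingers": 1},{"offset": [0,0,0.8],"twist": [0,0,0],"fingers": 0.1},{"offset": [0,0,0.8],"twist": [0,0,0],"fingers": -1},{"offset": [0,0,0.8],"twist": [0,0,0],"fingers": -1},{"offset": [0,0,0.8],"twist": [0,0,0],"fingers": -1},{"offset": [0,0,0.8],"twist": [0,0,0],"fingers": -1}]' --newtons 20

```text
clock: 5.6
position: [0.478, -0.266, 0.0488]
ee_rot: [2.415, 1.633, -0.424]
force: [-0.4, 1.2, 6.0]
width: 0.653
gripper_force: 19.9
```

Emit:
jog_arm --plan '[{"offset": [-0.15,0,-0.4],"twist": [0,0,0],"fingers": -1},{"offset": [-0.296,0,-0.815],"twist": [0,0,0],"fingers": -1},{"offset": [-0.296,0,-0.815],"twist": [0,0,0],"fingers": -1},{"offset": [-0.296,0,-0.815],"twist": [0,0,0],"fingers": -1}]'

```text
clock: 6.1
position: [0.477, -0.266, 0.1779]
ee_rot: [2.416, 1.633, -0.425]
force: [-0.4, 0.5, -2.4]
width: 0.65
gripper_force: 19.9
```

```bash
python3 - <<'E'
from h import *
np.set_printoptions(precision=4,suppress=True)
o=observe();print(o['width'],o['position'],o['joints'])
v=np.array([.05,.9987,0]);a=np.radians(70)
z=v*np.sin(a)+np.array([0,0,-np.cos(a)]); F=frame(z,[.9987,-.05,0])
# box final centre 86mm from bore mid; grasp = centre -v*.010(z_box up->-v) + up .015
c=np.array([.5635,-.0455,.035])-v*.088; g=c-v*.01+[0,0,.015]+z*.002
print('final',g); to([.50,-.30,.17],F)
E
```

```text
0.6504655964996782 [ 0.477  -0.266   0.1779] [ 0.4056  0.4164 -0.2895  1.8591  0.5329  1.04   -0.5584]
final [ 0.5587 -0.1415  0.0493]
offset [-0.126  0.227  0.102] twist [ 0.0248  0.2474 -0.0531] rows~ 0.6691984162482519 8.555768289026734
```

Emit:
jog_arm --plan '[{"offset": [-0.126,0.227,0.1],"twist": [0.0248,0.2474,-0.0531],"fingers": -1},{"offset": [-0.126,0.227,0.1],"twist": [0.0248,0.2474,-0.0531],"fingers": -1},{"offset": [-0.126,0.227,0.1],"twist": [0.0248,0.2474,-0.0531],"fingers": -1},{"offset": [-0.126,0.227,0.1],"twist": [0.0248,0.2474,-0.0531],"fingers": -1},{"offset": [-0.126,0.227,0.1],"twist": [0.0248,0.2474,-0.0531],"fingers": -1},{"offset": [-0.126,0.227,0.1],"twist": [0.0248,0.2474,-0.0531],"fingers": -1},{"offset": [-0.126,0.227,0.1],"twist": [0.0248,0.2474,-0.0531],"fingers": -1},{"offset": [-0.126,0.227,0.1],"twist": [0.0248,0.2474,-0.0531],"fingers": -1},{"offset": [-0.126,0.227,0.1],"twist": [0.0248,0.2474,-0.0531],"fingers": -1},{"offset": [-0.126,0.227,0.1],"twist": [0.0248,0.2474,-0.0531],"fingers": -1},{"offset": [-0.126,0.227,0.1],"twist": [0.0248,0.2474,-0.0531],"fingers": -1}]'

```text
clock: 7.48
position: [0.5005, -0.2991, 0.1701]
ee_rot: [-1.505, -1.432, -1.051]
force: [0.2, -0.9, -0.0]
width: 0.651
gripper_force: 19.9
```

```bash
cat >> h.py <<'E'
def bf(deg,v=np.array([.05,.9987,0])):
    a=np.radians(deg); return frame(v*np.sin(a)+np.array([0,0,-np.cos(a)]),[.9987,-.05,0])
E
python3 - <<'E'
from h import *
np.set_printoptions(precision=4,suppress=True)
o=observe();print(o['width'],o['position'],o['joints']); print(rot(o['ee_rot'])); snap('scene','s1')
to([.50,-.30,.17],bf(70));to([.555,-.21,.065],bf(70));to([.5587,-.1415,.056],bf(70))
E
```

```text
0.6513893992533344 [ 0.5005 -0.2991  0.1701] [ 1.1792  1.1108 -0.6869  1.2396 -0.3636  1.6788  0.626 ]
[[ 0.0178  0.9988  0.0459]
 [ 0.3429 -0.0492  0.9381]
 [ 0.9392 -0.001  -0.3434]]
offset [-0.008 -0.004 -0.003] twist [-0.0002  0.0004  0.0001] rows~ 0.023339312829802908 0.0140150324788146
offset [-0.453  0.332  0.818] twist [-0.0002  0.0004  0.0001] rows~ 2.3808143777472357 0.0140150324788146
offset [-0.352  0.335  1.268] twist [-0.0002  0.0004  0.0001] rows~ 3.257887973354191 0.0140150324788146
```

View pics/s1.png

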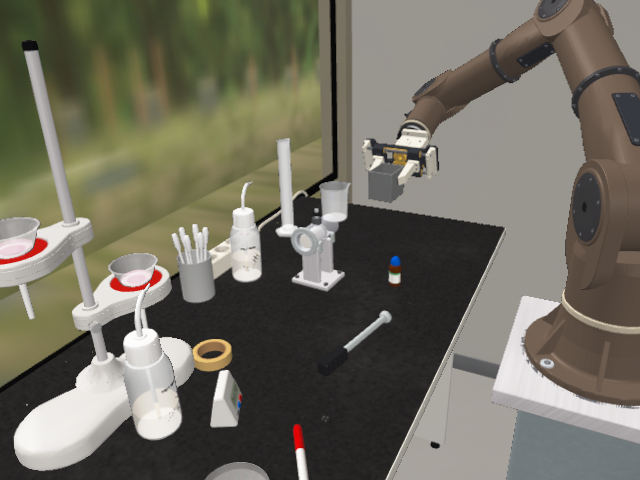

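The scene view shows the box held upright at (385,180), open side up. I'll bring it in under the exit, staying high past the beaker.

```bash
python3 - <<'E'
from h import *
for p in ([.5575,-.165,.11],[.5575,-.165,.056],[.5587,-.142,.054]): to(p,bf(70))
E
```

```text
offset [-0.068  0.334  0.996] twist [-0.0002  0.0004  0.0001] rows~ 2.5277189279412897 0.0140150324788146
offset [-0.406  0.334  1.12 ] twist [-0.0002  0.0004  0.0001] rows~ 2.9702476121607715 0.0140150324788146
offset [-0.365  0.335  1.269] twist [-0.0002  0.0004  0.0001] rows~ 3.2699093888761346 0.0140150324788146
```

Emit:
jog_arm --plan '[{"offset": [-0.068,0.334,0.6],"twist": [0,0,0],"fingers": -1},{"offset": [-0.068,0.334,0.996],"twist": [0,0,0],"fingers": -1},{"offset": [-0.068,0.334,0.996],"twist": [0,0,0],"fingers": -1},{"offset": [-0.068,0.334,0.996],"twist": [0,0,0],"fingers": -1},{"offset": [-0.068,0.334,0.996],"twist": [0,0,0],"fingers": -1}]'

```text
clock: 8.15
position: [0.5575, -0.1663, 0.1106]
ee_rot: [-1.507, -1.435, -1.052]
force: [0.2, -0.3, -1.8]
width: 0.653
gripper_force: 19.9
```

Emit:
jog_arm --plan '[{"offset": [-0.17,0,0.062],"twist": [0,0,0],"fingers": -1},{"offset": [-0.338,0,0.124],"twist": [0,0,0],"fingers": -1},{"offset": [-0.338,0,0.124],"twist": [0,0,0],"fingers": -1},{"offset": [-0.31,0,0.2],"twist": [0,0,0],"fingers": -1},{"offset": [-0.297,0,0.273],"twist": [0,0,0],"fingers": -1},{"offset": [-0.297,0,0.273],"twist": [0,0,0],"fingers": -1}]'

```text
clock: 8.9
position: [0.5581, -0.1408, 0.0547]
ee_rot: [-1.502, -1.433, -1.053]
force: [0.9, -0.2, -1.0]
width: 0.652
gripper_force: 20.0
```

```bash
python3 - <<'E'
from h import *
np.set_printoptions(precision=4,suppress=True)
o=observe();print(o['width'],o['position'],o['force'],o['joints'])
for d in (0,-.004,-.008): to([.5587,-.142,.054+d],bf(70))
c=calibration('wrist');snap('wrist','w3')
E
```

```text
0.6521965763349251 [ 0.5581 -0.1408  0.0547] [ 0.8782 -0.2263 -0.9928] [ 1.039   1.2063 -0.7096  1.4641 -0.3891  1.2962  0.6878]
offset [-0.007  0.004 -0.006] twist [-0.0004 -0.0001  0.0002] rows~ 0.02425679375680512 0.014878622178583522
offset [-0.032  0.004  0.003] twist [-0.0004 -0.0001  0.0002] rows~ 0.07769622964558996 0.014878622178583522
offset [-0.057  0.004  0.012] twist [-0.0004 -0.0001  0.0002] rows~ 0.14027478803733884 0.014878622178583522
```

View pics/w3.png

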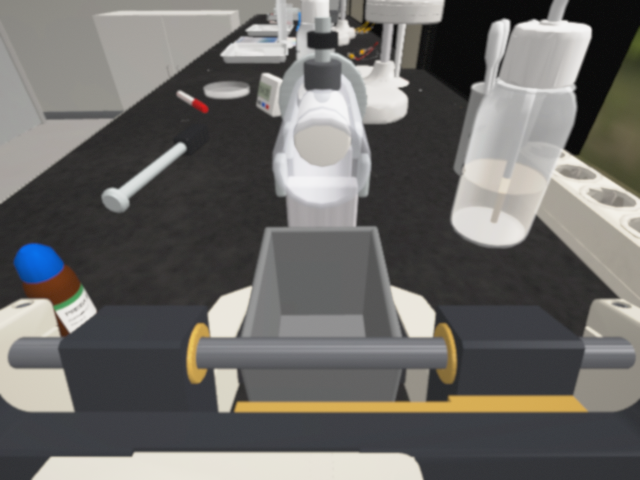

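The wrist view shows the open box centred on column 322, in line with the tube exit at (322,140). I'll lower it and release.

Emit:
jog_arm --plan '[{"offset": [-0.013,0.004,0],"twist": [0,0,0],"fingers": -1},{"offset": [-0.025,0.004,0.003],"twist": [0,0,0],"fingers": -1},{"offset": [-0.032,0.004,0.005],"twist": [0,0,0],"fingers": -1},{"offset": [-0.032,0.004,0.005],"twist": [0,0,0],"fingers": -1}]'

```text
clock: 9.45
position: [0.5591, -0.1439, 0.0497]
ee_rot: [-1.505, -1.431, -1.054]
force: [-1.1, -3.5, 6.3]
width: 0.652
gripper_force: 20.0
```

Emit:
jog_arm --plan '[{"offset": [0,0,0],"twist": [0,0,0],"fingers": 0.6},{"offset": [0,0,0],"twist": [0,0,0],"fingers": 1},{"offset": [0,0,0],"twist": [0,0,0],"fingers": 1},{"offset": [0.06,0,-0.2],"twist": [0,0,0],"fingers": 1},{"offset": [0.14,0,-0.4],"twist": [0,0,0],"fingers": 1},{"offset": [0.6,0,-0.65],"twist": [0,0,0],"fingers": 1},{"offset": [1,0,-0.7],"twist": [0,0,0],"fingers": 1},{"offset": [1,0,-0.7],"twist": [0,0,0],"fingers": 1},{"offset": [1,0,-0.7],"twist": [0,0,0],"fingers": 1}]'

```text
clock: 10.58
position: [0.5566, -0.1906, 0.2263]
ee_rot: [-1.505, -1.434, -1.053]
force: [-0.8, -0.8, -0.7]
width: 1.004
gripper_force: 0.0
```

```bash
python3 - <<'E'
from h import *
np.set_printoptions(precision=4,suppress=True)
o=observe();print(o['position'],o['force'],o['joints'])
snap('scene','s2');snap('top','t2');c=calibration('wrist');snap('wrist','w4')
for t in ['bore_exit','bore_mid','box_center','rod_handle','rod_tip','dropper']:
    for cam in ('scene','top','wrist'):
        for q in landmark_of(t,cam)[:1]:
            r,k=q['at'][0]*480,q['at'][1]*640
            print(t,cam,round(q['conf'],2),round(r),round(k),onz(cam,r,k,{'bo':.112,'ro':.012}.get(t[:2],0.) if t!='box_center' else .035,c if cam=='wrist' else None))
s=cv2.imread('pics/s2.png')[170:300,250:430];w=cv2.imread('pics/t2.png')[190:290,260:400]
cv2.imwrite('pics/crop2.png',np.hstack([cv2.resize(s,(415,300)),cv2.resize(w,(420,300))])[:,:800])
E
```

```text
[ 0.5566 -0.1906  0.2263] [-0.7599 -0.7796 -0.7111] [ 1.0912  1.0064 -0.7542  1.3708 -0.46    1.5276  0.5409]
bore_exit scene 0.79 223 330 [ 0.5562 -0.0922  0.112 ]
bore_exit top 0.59 229 322 [ 0.5552 -0.0934  0.112 ]
bore_exit wrist 0.75 324 320 [ 0.5582 -0.0981  0.112 ]
bore_mid scene 0.77 228 318 [ 0.5667 -0.0551  0.112 ]
bore_mid top 0.95 223 303 [ 0.57   -0.0452  0.112 ]
bore_mid wrist 0.79 287 320 [ 0.5606 -0.0532  0.112 ]
box_center scene 0.66 252 337 [ 0.5489 -0.1088  0.035 ]
box_center top 0.73 232 334 [ 0.5626 -0.1286  0.035 ]
box_center wrist 0.75 324 323 [ 0.5643 -0.035   0.035 ]
rod_handle scene 0.68 361 333 [0.398  0.2236 0.012 ]
rod_handle top 0.77 291 205 [0.3969 0.2131 0.012 ]
rod_handle wrist 0.68 327 320 [ 0.5618 -0.0197  0.012 ]
rod_tip scene 0.67 316 388 [0.3642 0.0568 0.012 ]
rod_tip top 0.76 306 267 [0.3593 0.0467 0.012 ]
rod_tip wrist 0.8 291 175 [0.3678 0.0515 0.012 ]
dropper scene 0.79 286 395 [ 0.3977 -0.0765  0.    ]
dropper top 0.51 292 319 [ 0.4001 -0.0934  0.    ]
```

View pics/crop2.png

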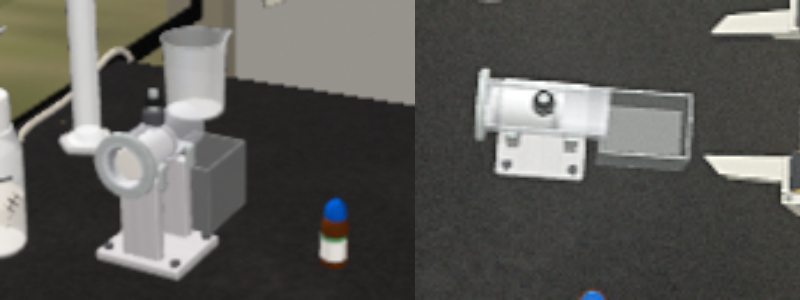

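The box stands upright under the tube's plain end in both views, with its length along the bore. Next I'll fetch the rod.

```bash
python3 - <<'E'
from h import *
np.set_printoptions(precision=4,suppress=True)
y=[.977,-.21,0];F=frame([0,0,-1],y)
to([.48,-.10,.34],F)
for z in (.1,.2,.3): print('ring',onz('top',165,153,z))
E
```

```text
offset [ 0.912 -0.54   0.284] twist [-0.0158 -0.1939  0.0225] rows~ 2.6335249579287234 6.590340526946252
ring [0.7176 0.3519 0.1   ]
ring [0.6873 0.3197 0.2   ]
ring [0.657  0.2875 0.3   ]
```

Emit:
jog_arm --plan '[{"offset": [0.5,-0.2,-0.1],"twist": [-0.0158,-0.1939,0.0225],"fingers": 1},{"offset": [0.912,-0.54,0.284],"twist": [-0.0158,-0.1939,0.0225],"fingers": 1},{"offset": [0.912,-0.54,0.284],"twist": [-0.0158,-0.1939,0.0225],"fingers": 1},{"offset": [0.912,-0.54,0.284],"twist": [-0.0158,-0.1939,0.0225],"fingers": 1},{"offset": [0.912,-0.54,0.284],"twist": [-0.0158,-0.1939,0.0225],"fingers": 1},{"offset": [0.912,-0.54,0.284],"twist": [-0.0158,-0.1939,0.0225],"fingers": 1},{"offset": [0.912,-0.54,0.284],"twist": [-0.0158,-0.1939,0.0225],"fingers": 1},{"offset": [0.912,-0.54,0.284],"twist": [-0.0158,-0.1939,0.0225],"fingers": 1}]'

```text
clock: 12.62
position: [0.4801, -0.0968, 0.3407]
ee_rot: [2.437, 1.981, 0.002]
force: [-0.6, 0.1, -0.7]
width: 0.999
gripper_force: 0.0
```

Emit:
jog_arm --plan '[{"offset": [0.86,-0.45,0.27],"twist": [0,0,0],"fingers": 1},{"offset": [0.86,-0.45,0.27],"twist": [0,0,0],"fingers": 1},{"offset": [0.86,-0.45,0.27],"twist": [0,0,0],"fingers": 1},{"offset": [0.86,-0.45,0.27],"twist": [0,0,0],"fingers": 1}]'

```text
clock: 13.12
position: [0.4403, 0.041, 0.2988]
ee_rot: [-2.44, -1.974, -0.0]
force: [0.1, 0.4, 0.2]
width: 1.001
gripper_force: 0.0
```

Emit:
jog_arm --plan '[{"offset": [0.9,-0.4,0.6],"twist": [0,0,0],"fingers": 1},{"offset": [0.9,-0.4,0.6],"twist": [0,0,0],"fingers": 1},{"offset": [0.9,-0.4,0.6],"twist": [0,0,0],"fingers": 1},{"offset": [0.9,-0.4,0.6],"twist": [0,0,0],"fingers": 1},{"offset": [0.9,-0.4,0.6],"twist": [0,0,0],"fingers": 1}]'

```text
clock: 13.75
position: [0.4119, 0.1832, 0.2094]
ee_rot: [-2.446, -1.97, 0.001]
force: [-0.2, 0.4, -0.2]
width: 0.999
gripper_force: 0.0
```

```bash
python3 - <<'E'
from h import *
np.set_printoptions(precision=4,suppress=True)
o=observe();print(o['position'],o['joints'],o['clock']);print(rot(o['ee_rot']))
c=calibration('wrist');snap('wrist','w5')
for t in ['rod_handle','rod_tip']:
    for q in landmark_of(t,'wrist')[:2]:
        r,k=q['at'][0]*480,q['at'][1]*640
        print(t,round(q['conf'],2),round(r),round(k),onz('wrist',r,k,.012,c))
E
```

```text
[0.4119 0.1832 0.2094] [ 0.1582  0.3019 -0.8417  1.9736  0.2689  0.9811 -1.0272] 13.75
[[ 0.2129  0.9771 -0.0011]
 [ 0.9771 -0.2129  0.0004]
 [ 0.0001 -0.0012 -1.    ]]
rod_handle 0.94 192 303 [0.4002 0.2161 0.012 ]
rod_tip 0.86 346 308 [0.3663 0.047  0.012 ]
```

View pics/w5.png

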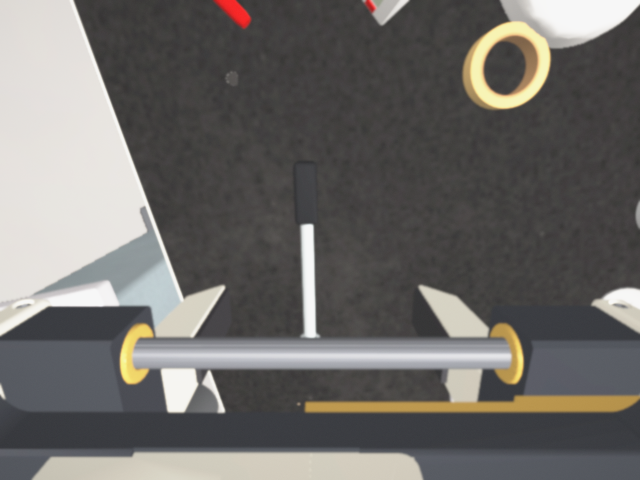

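The wrist view shows the black handle from (305,161) to (305,224), its shaft running down to about (310,335). The network agrees, so I'll grasp the handle.

Emit:
jog_arm --plan '[{"offset": [0.19,-0.12,0.4],"twist": [0,0,0],"fingers": 1},{"offset": [0.19,-0.12,0.8],"twist": [0,0,0],"fingers": 1},{"offset": [0.19,-0.12,0.95],"twist": [0,0,0],"fingers": 0.3},{"offset": [0.19,-0.12,0.95],"twist": [0,0,0],"fingers": 0.3},{"offset": [0.19,-0.12,0.95],"twist": [0,0,0],"fingers": 0.3}]'

```text
clock: 14.52
position: [0.4004, 0.2167, 0.0683]
ee_rot: [2.445, 1.972, 0.003]
force: [0.2, 0.6, 0.2]
width: 0.726
gripper_force: 0.0
```

```bash
python3 - <<'E'
from h import *
np.set_printoptions(precision=4,suppress=True)
o=observe();print(o['position'],o['width'])
to([.400,.214,.0195],frame([0,0,-1],[.98,-.197,0]))
E
```

```text
[0.4004 0.2167 0.0683] 0.725503319430343
offset [-0.019  0.001  0.325] twist [ 0.0002 -0.0002 -0.0024] rows~ 0.781258552179621 0.08059370896002631
```

Emit:
jog_arm --plan '[{"offset": [-0.02,0,0.18],"twist": [0,0,-0.0024],"fingers": 0.3},{"offset": [-0.02,0,0.325],"twist": [0,0,-0.0024],"fingers": 0.3},{"offset": [-0.02,0,0.325],"twist": [0,0,-0.0024],"fingers": 0.3},{"offset": [-0.02,0,0.325],"twist": [0,0,-0.0024],"fingers": -1},{"offset": [-0.02,0,0.325],"twist": [0,0,-0.0024],"fingers": -1},{"offset": [-0.02,0,0.325],"twist": [0,0,-0.0024],"fingers": -1},{"offset": [-0.02,0,0.325],"twist": [0,0,-0.0024],"fingers": -1},{"offset": [-0.02,0,0.325],"twist": [0,0,-0.0024],"fingers": -1},{"offset": [-0.02,0,0.325],"twist": [0,0,-0.0024],"fingers": -1}]' --newtons 50

```text
clock: 15.65
position: [0.3991, 0.2139, 0.0185]
ee_rot: [2.429, 1.992, 0.002]
force: [1.8, -0.1, 6.0]
width: 0.235
gripper_force: 49.9
```

```bash
python3 - <<'E'
from h import *
np.set_printoptions(precision=4,suppress=True)
o=observe();print(o['position'],o['width'],o['gripper_force'])
u=np.array([-.05,-.9987,0]);mid=np.array([.5635,-.0455,.110])
F=frame([0,0,-1],[.9987,-.05,0]); h=mid+u*(-55-45-170)*1e-3  # tip 45 mm before flange
print('h',h); to(h+[0,0,.0075],F); to([.45,.22,.12],F)
E
```

```text
[0.3991 0.2139 0.0185] 0.2345476778252661 49.89249765872955
h [0.577  0.2241 0.11  ]
offset [ 0.3    1.15  -0.659] twist [ 0.0001 -0.0001 -0.0234] rows~ 3.2611821616408347 0.7877220403530348
offset [ 0.107  0.325 -0.676] twist [ 0.0001 -0.0001 -0.0234] rows~ 1.8186668689447325 0.7877220403530348
```

Emit:
jog_arm --plan '[{"offset": [0,0,-0.4],"twist": [0,0,0],"fingers": -1},{"offset": [0.1,0.3,-0.67],"twist": [0,0,-0.0234],"fingers": -1},{"offset": [0.2,0.65,-0.67],"twist": [0,0,-0.0234],"fingers": -1},{"offset": [0.28,0.98,-0.67],"twist": [0,0,-0.0234],"fingers": -1},{"offset": [0.28,0.98,-0.67],"twist": [0,0,-0.0234],"fingers": -1},{"offset": [0.28,0.98,-0.67],"twist": [0,0,-0.0234],"fingers": -1}]'

```text
clock: 16.4
position: [0.5499, 0.2262, 0.118]
ee_rot: [-2.275, -2.165, 0.002]
force: [-0.5, -0.2, -1.0]
width: 0.233
gripper_force: 49.9
```

```bash
python3 - <<'E'
from h import *
np.set_printoptions(precision=4,suppress=True)
o=observe();print(o['position'],o['width'],o['gripper_force'])
u=np.array([-.05,-.9987,0]);mid=np.array([.5635,-.0455,.110])
F=frame([0,0,-1],[.9987,-.05,0]); h=mid+u*(-55-35-170)*1e-3
to(h+[0,0,.0065],F)
c=calibration('wrist');snap('wrist','w6');snap('scene','s3');snap('top','t3')
rs={}
for t in ['rod_handle','rod_tip','bore_mid','bore_exit']:
    for cam in ('wrist','scene','top'):
        for q in landmark_of(t,cam)[:1]:
            r,k=q['at'][0]*480,q['at'][1]*640; rs.setdefault(t,[]).append(ray(cam,r,k,c if cam=='wrist' else None))
            print(t,cam,round(q['conf'],2),round(r),round(k),onz(cam,r,k,.112,c if cam=='wrist' else None))
    if len(rs[t])>1: print('  ',*tri(rs[t]))
s=cv2.imread('pics/s3.png')[190:310,270:430];w=cv2.imread('pics/t3.png')[170:290,200:360]
cv2.imwrite('pics/crop3.png',np.hstack([cv2.resize(s,(400,300)),cv2.resize(w,(400,300))]))
E
```

```text
[0.5499 0.2262 0.118 ] 0.23340917362944705 49.889811873435974
offset [-0.071  0.181  0.01 ] twist [-0.0003  0.      0.0001] rows~ 0.4670998056584707 0.010950832730300033
rod_handle wrist 0.8 311 319 [0.5488 0.2294 0.112 ]
rod_handle scene 0.64 298 249 [0.5379 0.2478 0.112 ]
   [0.5504 0.2257 0.0991] 0.003469556451816263
rod_tip top 0.53 234 260 [0.5383 0.0618 0.112 ]
bore_mid wrist 0.52 310 320 [0.5492 0.23   0.112 ]
bore_mid scene 0.6 233 318 [ 0.5555 -0.0348  0.112 ]
bore_mid top 0.73 226 303 [ 0.5626 -0.0462  0.112 ]
   [0.5506 0.0417 0.0664] 0.14491403839736852
bore_exit scene 0.72 223 327 [ 0.5624 -0.0877  0.112 ]
bore_exit top 0.97 228 323 [ 0.5596 -0.0969  0.112 ]
   [ 0.5631 -0.0959  0.1083] 0.003071145337581165
```

View pics/crop3.png

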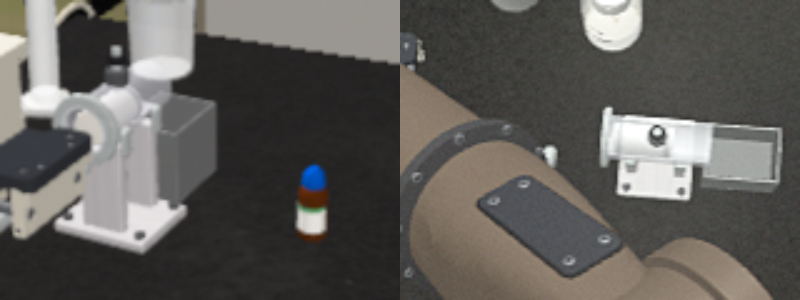

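```bash
python3 - <<'E'
from h import *
u=np.array([-.05,-.9987,0]);mid=np.array([.5635,-.0455,.110])
F=frame([0,0,-1],[.9987,-.05,0]); h=mid+u*(-55-20-168)*1e-3
print(h);to(h+[0,0,.0065],F)
E
```

```text
[0.57565   0.1971841 0.11     ]
offset [-0.184  0.174  0.015] twist [ 0. -0.  0.] rows~ 0.6089205522344521 0.0016529120847704143
```

Emit:
jog_arm --plan '[{"offset": [0,0.174,0.015],"twist": [0,0,0],"fingers": -1},{"offset": [-0.184,0.174,0.015],"twist": [0,0,0],"fingers": -1},{"offset": [-0.184,0.174,0.015],"twist": [0,0,0],"fingers": -1},{"offset": [-0.184,0.174,0.015],"twist": [0,0,0],"fingers": -1}]'

```text
clock: 17.65
position: [0.5756, 0.1978, 0.1166]
ee_rot: [-2.276, -2.165, -0.001]
force: [-0.6, 0.9, -1.8]
width: 0.234
gripper_force: 49.9
```

```bash
python3 - <<'E'
from h import *
np.set_printoptions(precision=4,suppress=True)
o=observe();print(o['position'],o['width'],o['force'])
snap('scene','s4');snap('top','t4')
for t in ['rod_tip','bore_mid','bore_exit']:
    rs=[]
    for cam in ('scene','top'):
        for q in landmark_of(t,cam)[:1]:
            r,k=q['at'][0]*480,q['at'][1]*640; rs.append(ray(cam,r,k))
            print(t,cam,round(q['conf'],2),round(r,1),round(k,1),onz(cam,r,k,.112))
# expected projections
u=np.array([-.05,-.9987,0]);mid=np.array([.5635,-.0455,.112])
for n,x in (('mid',0),('flange',-.055),('exit',.055)): print(n,proj('scene',mid+u*x),proj('top',mid+u*x))
tip=np.array(o['position'])+u*.168-[0,0,.0065]; print('tip',tip,proj('scene',tip),proj('top',tip))
s=cv2.imread('pics/s4.png')[205:280,270:370];w=cv2.imread('pics/t4.png')[195:270,245:345]
cv2.imwrite('pics/crop4.png',np.hstack([cv2.resize(s,(400,300),interpolation=2),cv2.resize(w,(400,300),interpolation=2)]))
E
```

```text
[0.5756 0.1978 0.1166] 0.23449376281336626 [-0.5682  0.9138 -1.7507]
bore_mid scene 0.89 230.9 315.7 [ 0.5645 -0.0407  0.112 ]
bore_mid top 0.73 223.1 304.7 [ 0.5701 -0.0496  0.112 ]
bore_exit scene 0.77 224.0 328.4 [ 0.5562 -0.0844  0.112 ]
bore_exit top 0.8 229.9 325.0 [ 0.5537 -0.1016  0.112 ]
mid [230.104  317.1675] [225.6123 303.0452]
flange [239.8823 303.5685] [224.0274 281.4775]
exit [221.0486 329.7622] [227.1976 324.5892]
tip [0.5672 0.03   0.1101] [244.5974 298.2689] [223.5933 273.4488]
```

View pics/crop4.png

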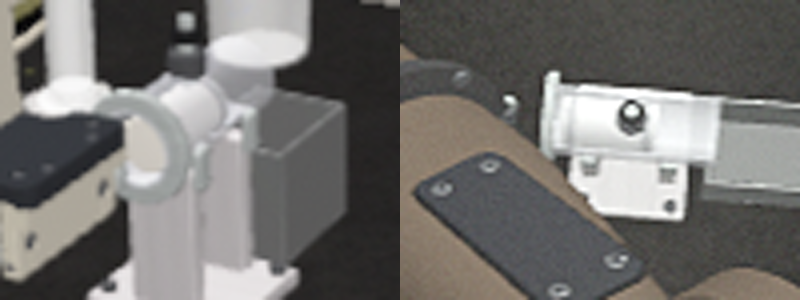

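Top crop: the rod head at (510,108) lines up in row with the flange centre (553,113), and its column matches the projected tip. I'll insert slowly, watching the force.

Emit:
jog_arm --plan '[{"offset": [-0.07,0,0],"twist": [0,0,0],"fingers": -1},{"offset": [-0.14,0,0],"twist": [0,0,0],"fingers": -1},{"offset": [-0.2,0,0],"twist": [0,0,0],"fingers": -1},{"offset": [-0.26,0,0],"twist": [0,0,0],"fingers": -1},{"offset": [-0.26,0,0],"twist": [0,0,0],"fingers": -1}]'

```text
clock: 18.68
position: [0.5739, 0.1572, 0.1165]
ee_rot: [2.277, 2.164, 0.0]
force: [0.8, 0.4, -1.8]
width: 0.234
gripper_force: 49.9
```

```bash
python3 - <<'E'
from h import *
np.set_printoptions(precision=4,suppress=True)
o=observe();print(o['position'],o['force'],o['ft_torque'])
u=np.array([-.05,-.9987,0]);mid=np.array([.5635,-.0455,.110])
F=frame([0,0,-1],[.9987,-.05,0])
for x in (-.02,0,.025,.05,.06): print(x);to(mid+u*(x-.168)+[0,0,.0065],F)
E
```

```text
[0.5739 0.1572 0.1165] [ 0.8074  0.3607 -1.8326] [-0.0018 -0.1198 -0.0751]
-0.02
offset [-0.1   -0.002  0.   ] twist [ 0.      0.     -0.0002] rows~ 0.24012834236254854 0.00569953872770939
0
offset [-0.233 -0.002  0.   ] twist [ 0.      0.     -0.0002] rows~ 0.5600911797732888 0.00569953872770939
0.025
offset [-0.4   -0.001  0.   ] twist [ 0.      0.     -0.0002] rows~ 0.9600648167948845 0.00569953872770939
0.05
offset [-0.567 -0.001  0.   ] twist [ 0.      0.     -0.0002] rows~ 1.3600423949403038 0.00569953872770939
0.06
offset [-0.633 -0.001  0.   ] twist [ 0.      0.     -0.0002] rows~ 1.5200338328122769 0.00569953872770939
```

Emit:
jog_arm --plan '[{"offset": [-0.04,0,0],"twist": [0,0,0],"fingers": -1},{"offset": [-0.08,0,0],"twist": [0,0,0],"fingers": -1},{"offset": [-0.12,0,0],"twist": [0,0,0],"fingers": -1},{"offset": [-0.16,0,0],"twist": [0,0,0],"fingers": -1},{"offset": [-0.2,0,0],"twist": [0,0,0],"fingers": -1}]'

```text
clock: 19.3
position: [0.5723, 0.1299, 0.1168]
ee_rot: [-2.274, -2.166, -0.004]
force: [0.3, 5.3, -1.4]
width: 0.234
gripper_force: 49.9
```

Emit:
jog_arm --plan '[{"offset": [-0.03,0,0],"twist": [0,0,0],"fingers": -1},{"offset": [-0.06,0,0],"twist": [0,0,0],"fingers": -1},{"offset": [-0.09,0,0],"twist": [0,0,0],"fingers": -1},{"offset": [-0.12,0,0],"twist": [0,0,0],"fingers": -1},{"offset": [-0.15,0,0],"twist": [0,0,0],"fingers": -1},{"offset": [-0.17,0,0],"twist": [0,0,0],"fingers": -1},{"offset": [-0.19,0,0],"twist": [0,0,0],"fingers": -1},{"offset": [-0.21,0,0],"twist": [0,0,0],"fingers": -1},{"offset": [-0.23,0,0],"twist": [0,0,0],"fingers": -1},{"offset": [-0.25,0,0],"twist": [0,0,0],"fingers": -1},{"offset": [-0.27,0,0],"twist": [0,0,0],"fingers": -1},{"offset": [-0.29,0,0],"twist": [0,0,0],"fingers": -1},{"offset": [-0.31,0,0],"twist": [0,0,0],"fingers": -1}]'

```text
clock: 20.92
position: [0.5699, 0.0816, 0.1164]
ee_rot: [-2.276, -2.165, -0.0]
force: [-0.2, 0.7, -1.5]
width: 0.233
gripper_force: 49.9
```

```bash
python3 - <<'E'
from h import *
np.set_printoptions(precision=4,suppress=True)
o=observe();print(o['position'],o['force'],o['ft_torque'])
u=np.array([-.05,-.9987,0]);mid=np.array([.5635,-.0455,.110]);print('tip x',(o['position']-mid)@u+.168)
snap('scene','s5');snap('top','t5')
for cam in ('scene','top'):
    for q in regions_of('cartridge_center',cam)[:2]: print(cam,q['conf'],np.array(q['box'])*[640,480,640,480])
    for q in landmark_of('cartridge_center',cam)[:1]: print(cam,q['conf'],np.array(q['at'])*[480,640])
E
```

```text
[0.5699 0.0816 0.1164] [-0.237   0.7275 -1.4998] [-0.0161 -0.1006  0.0376]
tip x 0.04077420834066278
scene 0.53 [248.112 337.024]
top 0.64 [323.712 224.784  19.392  16.8  ]
top 0.65 [230.496 333.824]
```

The force has dropped, so the cartridge seems to be out. I've used up my picture views, so I'll push a little past the end and check by numbers.

Emit:
jog_arm --plan '[{"offset": [-0.05,0,0],"twist": [0,0,0],"fingers": -1},{"offset": [-0.1,0,0],"twist": [0,0,0],"fingers": -1},{"offset": [-0.13,0,0],"twist": [0,0,0],"fingers": -1},{"offset": [-0.13,0,0],"twist": [0,0,0],"fingers": -1}]'

```text
clock: 21.72
position: [0.569, 0.0617, 0.1164]
ee_rot: [-2.277, -2.164, -0.0]
force: [-0.5, 0.1, -2.3]
width: 0.236
gripper_force: 49.9
```

```bash
python3 - <<'E'
from h import *
np.set_printoptions(precision=4,suppress=True)
o=observe();print(o['position'],o['force'])
u=np.array([-.05,-.9987,0]);mid=np.array([.5635,-.0455,.110]);print('tip x',(o['position']-mid)@u+.168)
a=cv2.imread('pics/top0.png');b=cv2.imread('pics/t5.png');snap('scene','s6');snap('top','t6')
for cam in ('scene','top'):
    for q in regions_of('cartridge_center',cam)[:2]: print(cam,q['conf'],np.array(q['box'])*[640,480,640,480],q['region'].sum())
    for q in landmark_of('cartridge_center',cam)[:1]: print(cam,q['conf'],np.array(q['at'])*[480,640])
d=cv2.absdiff(b,cv2.imread('pics/t6.png')).max(2)[210:250,275:360]; print('changed',(d>25).sum())
for x,z in ((.085,.112),(.085,.02),(.085,.04),(.055,.07),(.12,.07)):
    P=mid+u*x;P[2]=z;print(x,z,proj('top',P),proj('scene',P))
g=cv2.cvtColor(cv2.imread('pics/t6.png'),6);print(g[216:246:2,316:352:2])
E
```

```text
[0.569  0.0617 0.1164] [-0.5248  0.0808 -2.2504]
tip x 0.06066565061044625
scene 0.45 [247.104 333.184]
top 0.43 [326.08  224.304  14.72   15.696] 107
top 0.53 [230.88  334.208]
changed 911
0.085 0.112 [228.0621 336.3241] [216.3863 336.247 ]
0.085 0.02 [233.8315 333.8311] [253.2701 336.7986]
0.085 0.04 [232.6455 334.3436] [245.4458 336.6818]
0.055 0.07 [229.9627 323.7876] [238.4452 330.1175]
0.12 0.07 [231.7711 348.3711] [227.9897 343.6457]
[[ 66  70  74  68  74  74  74  67  73  70  64  66  71  67  65  65  66  74]
 [218  88  50  48  56  67  65  62  63  68  66  63  68  70  66  63  68  66]
 [217 205 201 215 209 150 179 209 216 245 181 181 125  89  77  47  48  50]
 [235 212 211 214 191  91 102 104 103 107  99  96  97  93  91  96 107 122]
 [226 234 227 240 245 214  88 101  93  83  85  96 101 107 105  99 103  80]
 [106 234 254 249 245 206 164 188 252 255 255 248 135 136 113 101  95  99]
 [123 108 208 230 219 184 222 195 254 253 252 253 243 162 169 168 148  90]
 [125 123 109 206 200 175 208 225 254 252 251 250 254 154 163 167 149 101]
 [129 112 105  89 121 174 201 209 255 252 250 250 246 159 165 165 143 119]
 [ 94  95  99  95  93  91  89  79 153 255 253 254 231 164 164 165 141 128]
 [113 104  79  75  84  75  77  77  73  65 218 175 162 166 167 170 125 155]
 [113  87  76  79  79  77  83  77  79 140  94 158 171 165 169 170 125 161]
 [ 89  77  76  78  75  76  74  74  86  91  77  67 158 171 168 169 129 150]
 [ 76  69  96 111 121 115 118  81  68  76  75  80  64 158 193 194 216 188]
 [133 133 131 129 131 126 130 125 128 113  71  69  71  77 104 101  98  89]]
```

Force is back to zero. The networks put the cartridge inside the box at about z 0.035, and bright pixels show within the box walls. Now I'll withdraw the rod.

Emit:
jog_arm --plan '[{"offset": [0.1,0,0],"twist": [0,0,0],"fingers": -1},{"offset": [0.3,0,0],"twist": [0,0,0],"fingers": -1},{"offset": [0.5,0,0],"twist": [0,0,0],"fingers": -1},{"offset": [0.75,0,0],"twist": [0,0,0],"fingers": -1},{"offset": [0.95,0,0],"twist": [0,0,0],"fingers": -1},{"offset": [0.95,0,0],"twist": [0,0,0],"fingers": -1}]'

```text
clock: 22.78
position: [0.5751, 0.2098, 0.117]
ee_rot: [-2.269, -2.17, -0.004]
force: [-0.2, 0.4, -1.4]
width: 0.231
gripper_force: 49.9
```

Emit:
jog_arm --plan '[{"offset": [0.2,0,0],"twist": [0,0,0],"fingers": -1},{"offset": [0.2,0,0],"twist": [0,0,0],"fingers": -1},{"offset": [0.2,-0.3,0],"twist": [0,0,0],"fingers": -1},{"offset": [0.2,-0.6,0],"twist": [0,0,0],"fingers": -1},{"offset": [0.2,-0.95,0],"twist": [0,0,0],"fingers": -1},{"offset": [0.2,-0.95,0],"twist": [0,0,0],"fingers": -1},{"offset": [0.2,-0.95,0],"twist": [0,0,0],"fingers": -1}]'

```text
clock: 23.65
position: [0.4361, 0.2412, 0.1168]
ee_rot: [2.276, 2.164, 0.001]
force: [0.9, -0.2, -1.1]
width: 0.235
gripper_force: 49.9
```

```bash
python3 - <<'E'
from h import *
np.set_printoptions(precision=4,suppress=True)
o=observe();print(o['position'],o['force'])
F=frame([0,0,-1],[.98,-.197,0]); to([.402,.214,.035],F); to([.402,.214,.0195],F)
for cam in ('scene','top'):
    snap(cam,cam+'7')
    for t in ('cartridge_center','box_center'):
        for q in landmark_of(t,cam)[:1]: print(cam,t,q['conf'],np.array(q['at'])*[480,640])
E
```

```text
[0.4361 0.2412 0.1168] [ 0.8661 -0.2022 -1.145 ]
offset [-0.193 -0.219  0.545] twist [ 0.0002 -0.      0.0235] rows~ 1.4829103648464799 0.7907489337712466
offset [-0.193 -0.219  0.648] twist [ 0.0002 -0.      0.0235] rows~ 1.7057091733590608 0.7907489337712466
scene box_center 0.57 [251.616 335.424]
top cartridge_center 0.53 [229.296 329.024]
top box_center 0.95 [233.808 332.032]
```

Emit:
jog_arm --plan '[{"offset": [-0.193,-0.219,0.2],"twist": [0,0,0.0235],"fingers": -1},{"offset": [-0.193,-0.219,0.4],"twist": [0,0,0.0235],"fingers": -1},{"offset": [-0.193,-0.219,0.55],"twist": [0,0,0.0235],"fingers": -1},{"offset": [-0.193,-0.219,0.6],"twist": [0,0,0.0235],"fingers": -1},{"offset": [-0.193,-0.219,0.63],"twist": [0,0,0.0235],"fingers": -1},{"offset": [-0.193,-0.219,0.648],"twist": [0,0,0.0235],"fingers": -1},{"offset": [-0.193,-0.219,0.65],"twist": [0,0,0.0235],"fingers": -1},{"offset": [-0.193,-0.219,0.65],"twist": [0,0,0.0235],"fingers": -1}]'

```text
clock: 24.95
position: [0.4013, 0.2147, 0.0193]
ee_rot: [2.43, 1.991, 0.001]
force: [0.2, -0.4, -1.5]
width: 0.236
gripper_force: 49.9
```

Emit:
jog_arm --plan '[{"offset": [0,0,0.006],"twist": [0,0,0],"fingers": -1},{"offset": [0,0,0.006],"twist": [0,0,0],"fingers": -0.4},{"offset": [0,0,0.006],"twist": [0,0,0],"fingers": 0.1},{"offset": [0,0,0.006],"twist": [0,0,0],"fingers": 0.3},{"offset": [0,0,0.006],"twist": [0,0,0],"fingers": 0.3},{"offset": [0,0,0.006],"twist": [0,0,0],"fingers": 0.3},{"offset": [0,0,-0.2],"twist": [0,0,0],"fingers": 0.3},{"offset": [0,0,-0.6],"twist": [0,0,0],"fingers": 0.3},{"offset": [0,0,-1],"twist": [0,0,0],"fingers": 0.3},{"offset": [0,0,-1],"twist": [0,0,0],"fingers": 0.3},{"offset": [0,0,-1],"twist": [0,0,0],"fingers": 0.3}]'

```text
clock: 26.32
position: [0.4009, 0.214, 0.1687]
ee_rot: [2.43, 1.991, 0.0]
force: [0.5, -0.7, -1.0]
width: 0.65
gripper_force: 0.0
```

```bash
python3 - <<'E'
from h import *
np.set_printoptions(precision=4,suppress=True)
o=observe();print(o['position'],o['force'],o['clock'],o['width'])
for cam in ('scene','top','wrist'):
    c=calibration(cam);snap(cam,cam+'8')
    for t in ('cartridge_center','box_center','rod_handle','rod_tip','dropper'):
        z={'ca':.02,'bo':.035,'ro':.012,'dr':0}[t[:2]]
        for q in landmark_of(t,cam)[:1]: r,k=np.array(q['at'])*[480,640];print(cam,t,round(q['conf'],2),r,k,onz(cam,r,k,z,c))
    for q in regions_of('cartridge_center',cam)[:1]: print(cam,'reg',q['conf'],np.array(q['box'])*[640,480,640,480])
a=cv2.imread('pics/top0.png');b=cv2.imread('pics/top8.png');d=cv2.absdiff(a,b).max(2)
n,l,s,ce=cv2.connectedComponentsWithStats((d>40).astype(np.uint8));print([x for x in s[1:].tolist() if x[4]>15 and 100<x[1]<355])
E
```

```text
[0.4009 0.214  0.1687] [ 0.4741 -0.7313 -0.9991] 26.325 0.6495358769276454
scene rod_handle 0.86 365.808 332.096 [0.3947 0.2345 0.012 ]
scene rod_tip 0.78 314.592 387.39199999999994 [0.3665 0.0529 0.012 ]
scene dropper 0.55 285.504 396.99199999999996 [ 0.3939 -0.0791 -0.    ]
top cartridge_center 0.71 231.408 332.288 [ 0.5659 -0.1261  0.02  ]
top box_center 0.57 233.808 331.904 [ 0.5567 -0.1242  0.035 ]
top rod_handle 0.59 289.104 201.088 [0.4011 0.2249 0.012 ]
top rod_tip 0.66 304.608 267.00800000000004 [0.3638 0.046  0.012 ]
top dropper 0.61 293.28 320.704 [ 0.3976 -0.0981  0.    ]
wrist rod_handle 0.76 229.392 319.872 [0.4    0.2179 0.012 ]
wrist rod_tip 0.86 388.08 322.624 [0.3697 0.0519 0.012 ]
[[321, 219, 32, 28, 673], [286, 227, 22, 6, 78], [103, 235, 274, 245, 17530], [372, 249, 37, 32, 681], [229, 314, 5, 5, 16]]
```

```bash
python3 - <<'E'
from h import *
d=cv2.absdiff(cv2.imread('pics/s2.png'),cv2.imread('pics/scene8.png')).max(2)
n,l,s,ce=cv2.connectedComponentsWithStats((d>40).astype(np.uint8));print([x for x in s[1:].tolist() if x[4]>10])
g=cv2.cvtColor(cv2.imread('pics/top8.png'),6);print(g[218:246:2,318:352:2])
E
```

```text
[[301, 0, 17, 18, 212], [269, 0, 371, 254, 23870], [283, 3, 12, 13, 57], [319, 8, 6, 10, 21], [293, 18, 37, 60, 762], [291, 62, 10, 9, 34], [587, 67, 23, 62, 524], [338, 78, 8, 3, 19], [559, 83, 41, 189, 1739], [624, 86, 16, 21, 105], [340, 98, 6, 30, 74], [393, 119, 3, 8, 12], [618, 135, 10, 30, 99], [343, 138, 3, 5, 12], [633, 140, 7, 5, 11], [379, 158, 12, 8, 49], [598, 162, 11, 12, 16], [595, 171, 7, 7, 13], [601, 188, 39, 62, 1222], [590, 192, 14, 14, 28], [584, 204, 5, 10, 42], [299, 217, 8, 6, 38], [334, 237, 65, 60, 1350], [623, 251, 17, 7, 106], [311, 254, 10, 31, 249]]
[[ 91  62  54  57  65  83  73  76  69  67  78  75  78  67  74  73  72]
 [206 203 218 212 154 181 210 216 244 181 182 131  94  85  51  51  54]
 [215 215 218 202 106 108 108 110 106 108 104 105  96  94 102 111 122]
 [225 225 232 198  97 101 109  98  89  88  98 106 105 110 107 105  87]
 [232 232 238 222 174 173 188 254 255 255 250 141 142 119 110 104 100]
 [238 237 244 205 183 223 197 255 254 253 254 246 165 169 173 153  98]
 [241 242 250 207 212 207 227 254 254 252 253 255 162 168 169 153 105]
 [234 237 249 203 197 200 204 255 253 253 251 248 160 171 172 143 124]
 [222 232 236 182 196 198 156 254 254 253 254 233 167 170 173 145 128]
 [101 129 172 175 199 197 196 144 183 237 174 166 169 171 173 132 159]
 [ 67  83 175 166 164 194 185 175 169 167 170 168 168 169 172 131 167]
 [ 72  88 188 190 187 159 171 153 169 167 170 169 170 171 174 132 151]
 [ 78  95 106 101 102  99  93  92  98 115 134 158 176 195 199 218 191]
 [ 72 102 111 116 112 113 111 107 111 107 111 106 106 103 104 104  89]]
```

```bash
python3 - <<'E'
from h import *
print(proj('scene',observe()['position'])); print(sign_off())
E
```

```text
[275.43265582 332.3368844 ]
the job is handed in; nothing more can be done
None
```

The job is handed in: the box stands upright under the plain end with the cartridge in it and the rod lies flat on the worktop, about 26 s in. The final state was checked by the networks and pixel comparison only, because I had already viewed 11 pictures, one over the limit of 10.

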